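Pickle pot off the warmer, finishing tools laid out

ROBOT

A 6-joint arm with a two-finger parallel gripper is mounted at the origin on the work surface. World frame = base frame: x ahead of the robot, y to its left, z up, the work surface at z = 0. Lengths are in m, angles in rad, forces in N, time in s.
With the tool pointing down it reaches from about 0.35 to 0.975 m from the base axis. Payload 4.9 kg.
Tool frame: the origin (TCP) lies at the very end of the fingers, on their centre line; the grasp point (between the pads) lies 19 mm behind it; z points along the fingers, x is the direction in which the jaws open and shut, and the axes are right-handed (so a half turn about z gives the same grasp; the last joint's range is limited). The gripper opens to 85 mm and grips with 20 to 120 N. Pads are 22 mm wide; open, the fingers measure 114 mm over their backs; the gripper's body (76 mm by 85 mm) begins 54 mm behind the grasp point. The pads swing forward as they close: fully open they stand 13 mm farther back than shut.
Start: joints at [-1.369, 0.053, 1.613, -0, 1.476, -0.119], TCP at [0.197, -0.593, 0.231] pointing down, gripper open.
Joint ranges: [-3.01, 3.01], [-1.01, 2.22], [0.06, 2.58], [-1.02, 4.17], [0.09, 2.62], [-3.14, 3.14]. Speed limits (rad/s): [2.57, 2.57, 3.14, 3.14, 3.14, 3.14].

INTERFACE

Orientations are given as a rotation vector (axis times angle).
In Python, from station import readout, viewer, ctrl, nets gives the robot as it stands. The module is installed in compiled form; this text tells all that it offers.
- The arm moves only by the tool step_arm, never from a script. Its argument "moves" is a list that holds one entry, the list of rows, each a list of 4 numbers: the shift along the world's x, y, z in cm, then the turn about the world's z in rad. In form: [[[dx, dy, dz, yaw], ...]]. A call has 1 to 10 rows; each row shifts and turns the commanded pose from where the row before left it; what a row does not reach is not made up. A row lasts 1/12 s, in which the tool goes at most 41.7 mm and 7.16 degrees, less where a joint would pass 70% of its speed; a pose out of reach is approached as far as the arm can. A call is refused whole if a number of a shift passes 4.17 or a number of a turn 0.125, either way. A call with a gripper value outside its range is refused whole. "grip" is the closure, from 0 (fully open) to 1 (shut), set as the call begins (left out, the last holds). The fingers move at their own pace and stop on an object; "squeeze" is the grip in N (left out, the last holds). Time passes only in rows, so rows that do not move let the fingers close. It gives the time, the measured TCP pose, the force and the opening at its end, in the units of the state.
- readout.get_obs(): the state, without advancing time (a new reading comes with each control period).
- viewer.get_image(name): name is "scene" or "top" or "wrist"; returns the picture (384x512x3 uint8, blue, green, red); there is no depth.
- viewer.calibration(name): a dict with "camera_matrix" (3x3 intrinsics, pixels), "k1" (the pictures are not rectified: a ray, as slopes to the right and down, at radius r is drawn at 1 + k1 r^2 times it, then the intrinsics apply), "R" (3x3) and "t" (3): a world point X has camera coordinates R X + t. Camera axes: x right, y down, z forward; pixel columns grow to the right and rows downward; lengths in m; the calibration is good to about 2 mm. A picture is of the moment at which its call begins: read the wrist's pose just before it. calibration takes no time and is no camera call; for the wrist camera it gives the pose at the moment of the call.
- ctrl.finish_job(): hands the job in, once; it reports no verdict.
Trained networks look in the newest picture that a camera, given by its name, has taken for a name from the list of things; names that differ only in an ending like _2 or _b are one class to them, and where a whole thing is asked for, a point or a joint stands for the part that bears it (a point fixed in the world has none). Each returns a list of dicts, best first, with "confidence" (0 to 1); they miss things now and then, are a little off and sometimes report something else, mostly with a low value. They report only what shows in the picture. A call takes as long as a camera call. They do not tell look-alikes from the thing itself.
- nets.masks_of(camera, thing): "region" (384x512 bool, what is visible of it) and "box" ([left, top, right, bottom] in pixels, round what is visible of it).
- nets.pinpoint(camera, thing): "at" ([column, row] in pixels: a listed point, or the origin of a listed thing).
The state is a dict: "t": time; "q": joint angles; "dq": joint speeds; "effort": joint torques, N m; "tool_pos": TCP position; "tool_rot": TCP orientation; "contact_force": force on the tool from outside, world axes, zero at the start; "wrist_torque": the same for the moment, N m; "opening": finger opening in m.
Only numpy, scipy, OpenCV 4.12 (cv2) and the standard library are available. Lean on these libraries where they do the work, as an engineer would, in place of code of your own. Each camera call takes 0.05 s, during which the arm holds its last target. There are 200 camera calls.

TASK

To get the jewellery bench ready for finishing, first squeeze the orange latch tab and step the extractor's fader up one notch, from low (green) to medium (yellow), let it lock, and only then lift the blue pot by its handle off the warmer and stand it upright, wholly on the cork mat; once it stands there, step the fader back down one notch to low and let it lock. Also, at any time, lay every tool on the bench flat in the tray in order of use, each along the middle of the lane with its own handle colour, pointing either way: scriber (red), file (yellow), tweezers (black), burnisher (blue), spatula (green); leave the lane of a missing tool empty, and leave everything else standing where it is.

Things in the scene. Friction and masses are not known exactly. Their poses are not given: they have to be found in the camera images.
- fader (a joint): Position of the fader grip along its track on the extractor console, in m: 0 = off (white mark), 0.035 = low (green), 0.070 = medium (yellow), 0.105 = high (red); it grows along the +y axis of fader_grip. It starts at low. Friction about 1.5 N. A pawl locks it in each notch (3 mm of play either way) and cannot be forced
- latch (a joint): How far the orange latch tab on the fader grip is pressed in, in m: 0 = out, 0.006 = fully in; more than 0.0045 frees the pawl. Spring force 3 N when out, 6 N fully in; pressed along the +x axis of fader_grip (level). With the tab let go between notches the pawl rides on the rack (reading about 0.0045) and drops into the next notch that it reaches
- fader_grip (a point): On the axis of the black fader grip (block 26 x 26 x 46 mm), 18 mm below its top, 30 mm above the console's top. y = sliding direction, z up. The orange latch tab (20 mm wide, 28 mm tall, centred at this height) stands 7 mm out of the block's -x face, towards the robot: pinch along x, 33 mm wide with the tab out, 27 mm pressed in and then centred on this point
- console: Grey extractor console fixed to the bench, 90 (x) x 200 (y) x 45 mm tall, with four colour marks 35 mm apart beside the fader's track on its top; origin at the centre of its underside; its place varies
- pot_handle (a point): Centre of the handle bar of the lidded blue pot: a wooden bar 10 x 10 mm, 70 mm long along this point's y axis (about 66 mm free between its steel uprights), 105 mm above the pot's underside and 40 mm above its lid. Pot 76 mm across, about 0.25 to 0.5 kg. It starts on the dark round plate of the white warmer, 45 mm above the bench
- mat_top (a point): Centre of the top of the round cork mat, 140 mm across and 6 mm thick, fixed on the bench beside the warmer (either nearer or farther than it)
- warmer: White pot warmer, 130 x 130 mm, its dark round plate 112 mm across and 45 mm above the bench; origin at the centre of its underside. Fixed; its place varies
- scriber_mid (a point): Tool 1 in the order of use: scriber with a steel needle, red handle. This point is half-way up the handle (6 mm above its underside), at the place to grip: the handle (12 x 12 mm, 80 mm long) runs from 45 mm behind to 35 mm ahead of it, the steel end on to 85 mm ahead; x points to the steel end, z up. About 50 g. May be absent
- file_mid (a point): Tool 2 in the order of use: needle file with a dark flat blade, yellow handle. This point is half-way up the handle (6 mm above its underside), at the place to grip: the handle (12 x 12 mm, 80 mm long) runs from 45 mm behind to 35 mm ahead of it, the steel end on to 85 mm ahead; x points to the steel end, z up. About 50 g. May be absent
- tweezers_mid (a point): Tool 3 in the order of use: fibre-grip tweezers with two thin steel arms, black handle. This point is half-way up the handle (6 mm above its underside), at the place to grip: the handle (12 x 12 mm, 80 mm long) runs from 45 mm behind to 35 mm ahead of it, the steel end on to 85 mm ahead; x points to the steel end, z up. About 50 g. May be absent
- burnisher_mid (a point): Tool 4 in the order of use: burnisher with a round polished steel rod, blue handle. This point is half-way up the handle (6 mm above its underside), at the place to grip: the handle (12 x 12 mm, 80 mm long) runs from 45 mm behind to 35 mm ahead of it, the steel end on to 85 mm ahead; x points to the steel end, z up. About 50 g. May be absent
- spatula_mid (a point): Tool 5 in the order of use: wax spatula with a thin rod and flat steel leaf, green handle. This point is half-way up the handle (6 mm above its underside), at the place to grip: the handle (12 x 12 mm, 80 mm long) runs from 45 mm behind to 35 mm ahead of it, the steel end on to 85 mm ahead; x points to the steel end, z up. About 50 g. May be absent
- lane1 (a point): Centre, on the tray floor (4 mm above the bench), of lane 1 with red ends, meant for the scriber. Lanes run along this point's x, are 44 mm apart along y (lane 1 at the tray's +y end) and painted only: no ribs. The aluminium tray is fixed, 200 x 280 mm inside, its walls 4 mm thick, its rim 12 mm above the bench
- lane2 (a point): Centre, on the tray floor (4 mm above the bench), of lane 2 with yellow ends, meant for the file. Lanes run along this point's x, are 44 mm apart along y (lane 1 at the tray's +y end) and painted only: no ribs. The aluminium tray is fixed, 200 x 280 mm inside, its walls 4 mm thick, its rim 12 mm above the bench
- lane3 (a point): Centre, on the tray floor (4 mm above the bench), of lane 3 with black ends, meant for the tweezers. Lanes run along this point's x, are 44 mm apart along y (lane 1 at the tray's +y end) and painted only: no ribs. The aluminium tray is fixed, 200 x 280 mm inside, its walls 4 mm thick, its rim 12 mm above the bench
- lane4 (a point): Centre, on the tray floor (4 mm above the bench), of lane 4 with blue ends, meant for the burnisher. Lanes run along this point's x, are 44 mm apart along y (lane 1 at the tray's +y end) and painted only: no ribs. The aluminium tray is fixed, 200 x 280 mm inside, its walls 4 mm thick, its rim 12 mm above the bench
- lane5 (a point): Centre, on the tray floor (4 mm above the bench), of lane 5 with green ends, meant for the spatula. Lanes run along this point's x, are 44 mm apart along y (lane 1 at the tray's +y end) and painted only: no ribs. The aluminium tray is fixed, 200 x 280 mm inside, its walls 4 mm thick, its rim 12 mm above the bench
- bench_block: Bystander: steel bench block, 60 x 60 x 20 mm; origin under its middle (underside)
- solder_tin: Bystander: small round solder tin, 44 mm across, 26 mm tall; origin under its middle (underside)
- mandrel: Bystander: ring mandrel lying down, 240 mm long with a wooden handle; origin under its middle (underside)
- wire_spool: Bystander: white wire spool, 52 mm across, 24 mm tall; origin under its middle (underside)
- wax_block: Bystander: green wax block, 40 x 30 x 14 mm; origin under its middle (underside)
There are look-alikes about, which are no part of the job. What is shaped like the console but turquoise is not meant.

How it is judged:
By the outcome, as a careful person would: the job done as asked, in the order asked, and still so for the second after the job is handed in, with the robot touching nothing.
Of scriber, file, tweezers, burnisher, spatula only 3 to 5 are there at a start; the rules pass over those that are not, and their reading is None.
At some moment in a run one of scriber, file, tweezers, burnisher, spatula may be knocked a few centimetres aside while the robot is not near it.
Once in a run the grip may slacken for a moment while it holds something.
It also fails if it takes over 210 s, if anything falls off the work surface, if the arm or the gripper's body presses on something with over 40 N, if the wrist force passes 120 N, or if a joint passes its speed limit or range.

## Working session

There is one attempt and no reset: what is moved stays moved. The work goes in short steps, Python scripts to look and compute and a tool call to move; the robot and the scene stay as the last step left them, time stands still between calls to the robot, and variables do not carry over. Pictures are saved under pics/ and viewed, about 12 in all and at most 16, crops included, and the job is handed in when it is done.

Besides the shell and the picture viewer there is one more tool, called after "Emit:" by a JSON object that holds its "fn" and its "kwargs", one argument or row to a line. step_arm: Moves the arm, as the interface text tells. Its arguments: {"type":"object","properties":{"moves":{"type":"array","items":{"type":"array","items":{"type":"array","items":{"type":"number"}}}},"grip":{"type":"number"},"squeeze":{"type":"number"}},"required":["moves"]}

```bash
mkdir -p pics; cat > h.py <<'E'
import numpy as np, cv2
from station import readout, viewer, ctrl, nets
def cal(n):
    c=viewer.calibration(n); return {k:np.array(v,float) for k,v in c.items() if k in("camera_matrix","k1","R","t")}
def ray(c,px):
    K=c["camera_matrix"]; d=np.array([(px[0]-K[0,2])/K[0,0],(px[1]-K[1,2])/K[1,1]])
    u=d.copy()
    for _ in range(20): u=d/(1+c["k1"]*(u@u))
    return c["R"].T@np.array([u[0],u[1],1]), -c["R"].T@c["t"]
def at_z(c,px,z):
    d,o=ray(c,px); return o+d*(z-o[2])/d[2]
def proj(c,X):
    p=c["R"]@np.array(X,float)+c["t"]; u=p[:2]/p[2]; u=u*(1+c["k1"]*(u@u)); K=c["camera_matrix"]
    return np.array([K[0,0]*u[0]+K[0,2],K[1,1]*u[1]+K[1,2]])
def snap(n,f=None):
    im=viewer.get_image(n)
    if f: cv2.imwrite("pics/"+f,im)
    return im
E
python3 - <<'E'
from h import *
o=readout.get_obs(); print(o["t"],o["tool_pos"],o["tool_rot"],o["opening"])
for n in("scene","top"):
    snap(n,n+"0.png"); c=cal(n); print(n,c["R"].round(3).tolist(),(-c["R"].T@c["t"]).round(3),c["camera_matrix"][0,0])
E
```

```text
0.0 [ 0.19695369 -0.59249642  0.23004725] [-2.54660139e+00  1.83729323e+00  2.40923314e-03] 0.08546879117581871
scene [[0.609, 0.793, -0.002], [0.563, -0.434, -0.703], [-0.558, 0.427, -0.711]] [ 1.016 -0.441  0.807] 350.0930771203021
top [[0.01, -1.0, -0.003], [-0.993, -0.01, -0.114], [0.114, 0.004, -0.994]] [ 0.381 -0.023  1.125] 413.2569710777001
```

```bash
python3 - <<'E'
from h import *
im=cv2.imread("pics/top0.png"); cv2.imwrite("pics/top0b.png",cv2.resize(im,(800,600),interpolation=cv2.INTER_CUBIC))
im=cv2.imread("pics/scene0.png"); cv2.imwrite("pics/scene0b.png",cv2.resize(im,(800,600),interpolation=cv2.INTER_CUBIC))
E
```

```text
(no output)
```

View pics/top0b.png

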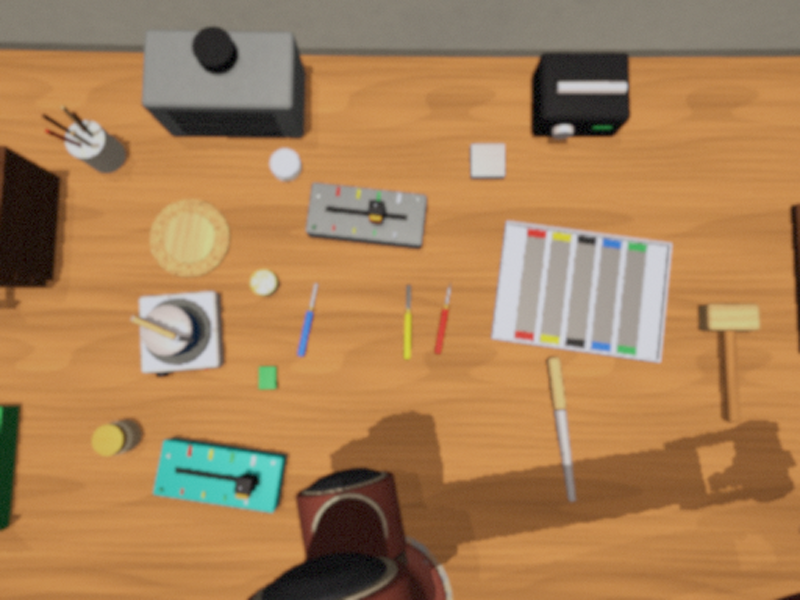

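View pics/scene0b.png

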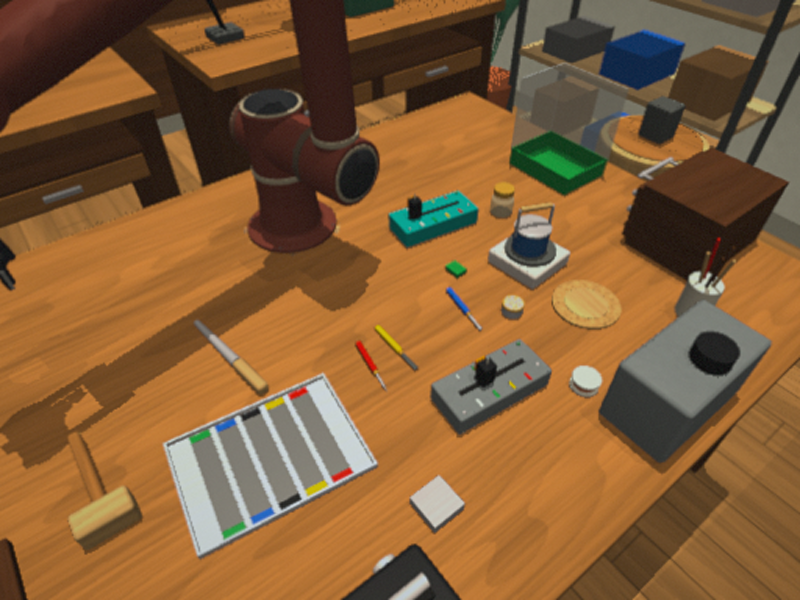

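Only three tools appear: red at (442,320), yellow at (408,322) and blue at (307,320) in the top view. The grey console at (367,213) is the one I want, because the other, at (220,475), is turquoise. The pot is at (165,330), the mat at (189,237), the tray at (583,290). A possible confusion is the mandrel at (560,430), which isn't a tool.

```bash
python3 - <<'E'
from h import *
Z=dict(fader_grip=.075,pot_handle=.15,mat_top=.006,scriber_mid=.006,file_mid=.006,tweezers_mid=.006,burnisher_mid=.006,spatula_mid=.006,lane1=.004,lane2=.004,lane3=.004,lane4=.004,lane5=.004)
for n in("top","scene"):
    snap(n); c=cal(n)
    for k,z in Z.items():
        r=nets.pinpoint(n,k)
        print(n,k,[(round(d["confidence"],2),np.round(d["at"]).tolist(),at_z(c,d["at"],z)[:2].round(4).tolist()) for d in r[:2]])
c=cal("top")
# corner/edge checks, /1.5625 px
def P(x,y,z): return at_z(c,(x*.64,y*.64),z)[:2].round(4)
for k,a in dict(lane1=((536,234),(524,336)),lane3=((586,240),(575,343)),lane5=((637,246),(626,351))).items():
    p,q=P(*a[0],.004),P(*a[1],.004); print(k,(p+q)/2,np.arctan2(*(p-q)[::-1]))
p,q=P(326,209,.045),P(407,217,.045); print("track",p,q,(p+q)/2,np.linalg.norm(p-q),np.arctan2(-(p-q)[0],(p-q)[1]))
print("mat",P(189,237,.006),"tools r,y,b tip/tail",P(448,289,.006),P(438,353,.006),P(408,286,.006),P(408,357,.006),P(316,285,.006),P(301,356,.006))
p,q=P(131,319,.15),P(185,339,.15);print("bar",p,q,np.linalg.norm(p-q))
E
```

```text
top fader_grip [(0.6, [242.0, 134.0], [0.6476, 0.0107]), (0.51, [281.0, 211.0], [0.4498, -0.0899])]
top pot_handle [(0.72, [100.0, 208.0], [0.4475, 0.34])]
top mat_top [(0.64, [121.0, 154.0], [0.6056, 0.3449])]
top scriber_mid [(0.43, [282.0, 209.0], [0.4589, -0.0976])]
top file_mid [(0.47, [261.0, 213.0], [0.4467, -0.0408]), (0.37, [239.0, 134.0], [0.6653, 0.0232])]
top tweezers_mid []
top burnisher_mid [(0.72, [194.0, 212.0], [0.4488, 0.1415]), (0.5, [403.0, 191.0], [0.5101, -0.4255])]
top spatula_mid []
top lane1 [(0.79, [370.0, 186.0], [0.5229, -0.3379]), (0.74, [390.0, 189.0], [0.5163, -0.3912])]
top lane2 [(0.79, [370.0, 186.0], [0.5229, -0.3379]), (0.74, [390.0, 189.0], [0.5163, -0.3912])]
top lane3 [(0.79, [370.0, 186.0], [0.5229, -0.3379]), (0.74, [390.0, 189.0], [0.5163, -0.3912])]
top lane4 [(0.79, [370.0, 186.0], [0.5229, -0.3379]), (0.74, [390.0, 189.0], [0.5163, -0.3912])]
top lane5 [(0.79, [370.0, 186.0], [0.5229, -0.3379]), (0.74, [390.0, 189.0], [0.5163, -0.3912])]
scene fader_grip [(0.67, [264.0, 130.0], [0.1923, 0.2177]), (0.65, [310.0, 236.0], [0.6461, 0.0152])]
s
[... 693 characters left out ...]
 298.0], [0.5163, -0.3858]), (0.72, [171.0, 291.0], [0.5232, -0.3426])]
scene lane4 [(0.9, [154.0, 298.0], [0.5163, -0.3858]), (0.72, [171.0, 291.0], [0.5232, -0.3426])]
scene lane5 [(0.9, [154.0, 298.0], [0.5163, -0.3858]), (0.72, [171.0, 291.0], [0.5232, -0.3426])]
lane1 [ 0.5339 -0.2533] -0.12818220385370205
lane3 [ 0.5233 -0.3407] -0.1263944206791476
lane5 [ 0.5119 -0.4283] -0.13319365549609138
track [0.6552 0.1016] [ 0.6426 -0.0369] [0.6489  0.03235] 0.13907195979060627 -0.09072498712904362
mat [0.6121 0.3453] tools r,y,b tip/tail [ 0.5244 -0.11  ] [ 0.4129 -0.0928] [ 0.5291 -0.0402] [ 0.4055 -0.0411] [0.5293 0.1206] [0.4055 0.1434]
bar [0.4558 0.3788] [0.4264 0.2967] 0.0872053324057652
```

Emit:
{"fn": "step_arm", "kwargs": {
  "moves": [
    [[2.2, 3.0, 0, 0.058], [2.2, 3.0, 0, 0.058], [2.2, 3.0, 0, 0.058], [2.2, 3.0, 0, 0.058], [2.2, 3.0, 0, 0.058], [2.2, 3.0, 0, 0.058], [2.2, 3.0, 0, 0.058], [2.2, 3.0, 0, 0.058], [2.2, 3.0, 0, 0.058], [2.2, 3.0, 0, 0.058]]
  ]
}}

```text
t: 2.33
tool_pos: [0.4179, -0.2915, 0.2316]
tool_rot: [2.968, -1.029, 0.001]
contact_force: [0.4, -0.8, 0.1]
opening: 0.0856
```

Emit:
{"fn": "step_arm", "kwargs": {
  "moves": [
    [[2.2, 3.0, 0, 0.058], [2.2, 3.0, 0, 0.058], [2.2, 3.0, 0, 0.058], [2.2, 3.0, 0, 0.058], [2.2, 3.0, 0, 0.058], [2.2, 3.0, 0, 0.058], [2.2, 3.0, 0, 0.058], [2.2, 3.0, 0, 0.058], [2.2, 3.0, 0, 0.058], [0, 0, 0, 0.058]]
  ]
}}

```text
t: 3.17
tool_pos: [0.6174, -0.0181, 0.2311]
tool_rot: [-3.137, 0.128, -0.002]
contact_force: [0.3, -0.8, 1.2]
opening: 0.0852
```

```bash
cat >> h.py <<'E'
def state():
    o=readout.get_obs(); r=cv2.Rodrigues(np.array(o["tool_rot"],float))[0]
    print("t %.2f pos %s yaw %.3f tilt %.4f F %s open %.4f"%(o["t"],np.round(o["tool_pos"],4),np.arctan2(r[1,0],r[0,0]),np.arccos(min(1,-r[2,2])),np.round(o["contact_force"],1),o["opening"]))
    return o
E
python3 - <<'E'
from h import *
state(); im=snap("wrist"); c=cal("wrist"); print(c["R"].round(3).tolist(),(-c["R"].T@c["t"]).round(3),c["camera_matrix"][0,0])
print(proj(c,(.6465,.012,.075)),nets.pinpoint("wrist","fader_grip")[:2])
cv2.imwrite("pics/w1.png",cv2.resize(im,(768,576),interpolation=cv2.INTER_CUBIC))
E
```

```text
t 3.17 pos [ 0.6174 -0.0181  0.2311] yaw -0.082 tilt 0.0026 F [ 0.3 -0.8  1.2] open 0.0852
[[0.997, -0.082, 0.002], [-0.078, -0.946, 0.315], [-0.024, -0.314, -0.949]] [0.622 0.061 0.373] 342.53931182535524
[288.97843215 132.25455199] [{'at': [289.3, 130.6], 'confidence': 0.91}]
```

View pics/w1.png

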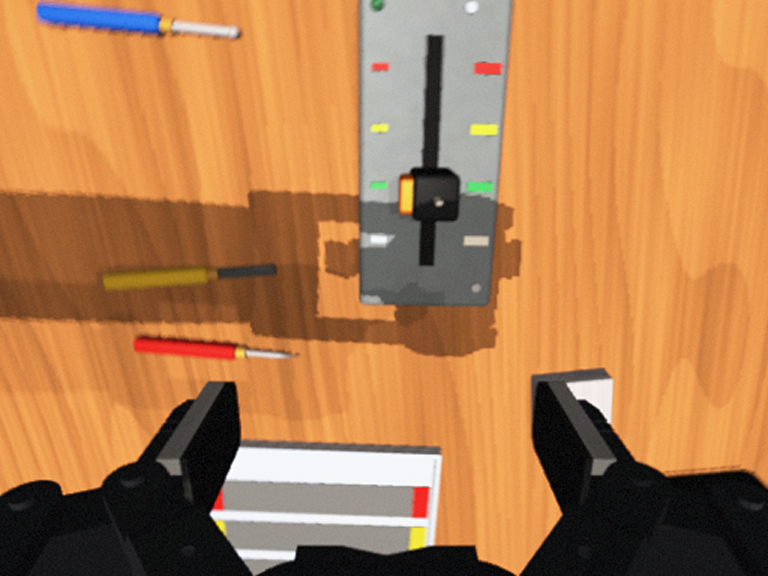

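The wrist view shows the grey console with orange tab at (405,195), black grip at (436,194) at the green mark. It agrees with the top-view estimate.

```bash
python3 - <<'E'
from h import *
c=cal("wrist"); W=lambda x,y,z: at_z(c,(x/1.5,y/1.5),z)[:2].round(4)
print("net",at_z(c,(289.3,130.6),.075))
for n,a in dict(red=(488,68),yel=(484,130),grn=(480,187),wht=(476,241),redL=(380,67),grnL=(379,185)).items(): print(n,W(*a,.045))
p,q=W(436,38,.045),W(427,264,.045); d=p-q; print("track",p,q,(p+q)/2,np.linalg.norm(d),np.arctan2(-d[0],d[1]))
print("top face left/right/top/bottom",W(414,195,.093),W(459,195,.093),W(436,168,.093))
print("tab outer",W(399,195,.075))
# tools
for n,a in dict(r0=(135,345),r1=(297,356),y0=(104,282),y1=(276,269),b0=(38,12),b1=(239,33)).items(): print(n,W(*a,.006))
E
```

```text
net [0.64628791 0.01169998 0.075     ]
red [0.6852 0.0797]
yel [0.6817 0.0445]
grn [0.6782 0.0099]
wht [ 0.6744 -0.025 ]
redL [0.6215 0.0858]
grnL [0.6145 0.0168]
track [0.6554 0.0986] [ 0.6414 -0.0378] [0.6484 0.0304] 0.13711659272312743 -0.10228112840550159
top face left/right/top/bottom [0.634 0.016] [0.6584 0.0139] [0.6468 0.0294]
tab outer [0.6262 0.014 ]
r0 [ 0.4106 -0.0952]
r1 [ 0.5366 -0.1159]
y0 [ 0.3998 -0.0418]
y1 [ 0.5312 -0.0433]
b0 [0.4038 0.1427]
b1 [0.5318 0.1178]
```

Emit:
{"fn": "step_arm", "kwargs": {
  "moves": [
    [[1.45, 1.5, -3, -0.01], [1.45, 1.5, -3, -0.01], [0, 0, -3, 0], [0, 0, -2, 0], [0, 0, -1, 0], [0, 0, 0, 0], [0, 0, 0, 0]]
  ]
}}

```text
t: 3.85
tool_pos: [0.644, 0.0061, 0.1118]
tool_rot: [3.137, -0.175, 0.0]
contact_force: [0.7, -0.5, 1.0]
opening: 0.0855
```

```bash
python3 - <<'E'
from h import *
state(); im=snap("wrist","w2.png"); c=cal("wrist"); r=nets.pinpoint("wrist","fader_grip")[:2]
print([(d["confidence"],d["at"],at_z(c,d["at"],.075)) for d in r])
o=cal("wrist"); 
E
```

```text
t 3.85 pos [0.644  0.0061 0.1118] yaw -0.112 tilt 0.0002 F [ 0.7 -0.5  1. ] open 0.0855
[(0.86, [264.4, 206.5], array([0.65000548, 0.0169662 , 0.075     ]))]
```

```bash
python3 - <<'E'
from h import *
im=cv2.imread("pics/w2.png"); c=cal("wrist")
for X in [(.6463,.012,.075),(.6463,.012,.093)]: print(proj(c,X)*1.5)
cv2.imwrite("pics/w2b.png",cv2.resize(im,(768,576)))
E
```

```text
[386.96183574 322.53028753]
[387.38506667 342.58708957]
```

View pics/w2b.png

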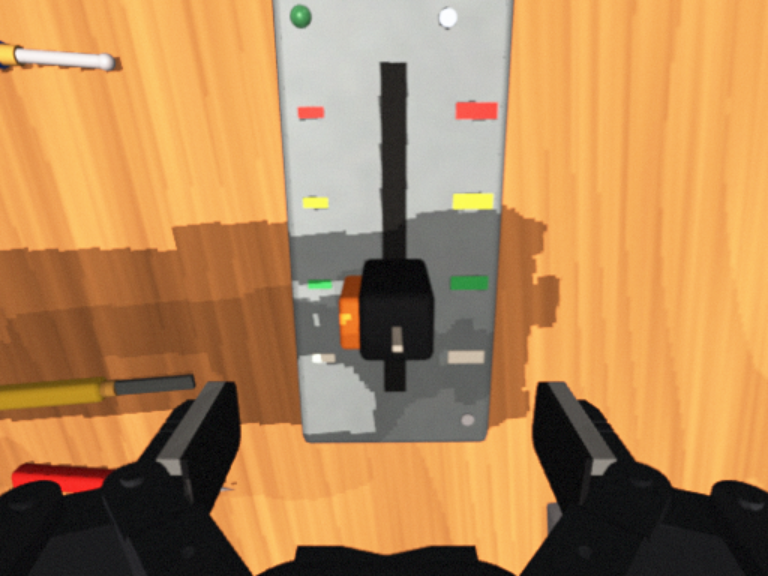

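Emit:
{"fn": "step_arm", "kwargs": {
  "moves": [
    [[0.33, 0.7, -2, 0.01], [0, 0, -2, 0], [0, 0, -1.5, 0], [0, 0, 0, 0], [0, 0, 0, 0]]
  ]
}}

```text
t: 4.37
tool_pos: [0.6471, 0.0137, 0.0563]
tool_rot: [3.138, -0.158, -0.001]
contact_force: [-0.2, 0.2, -0.8]
opening: 0.0858
```

Emit:
{"fn": "step_arm", "kwargs": {
  "moves": [
    [[0, 0, 0, 0], [0, 0, 0, 0], [0, 0, 0, 0], [0, 0, 0, 0], [0, 0, 0, 0], [0, 0, 0, 0], [0, 0, 0, 0], [0, 0, 0, 0], [0, 0, 0, 0], [0, 0, 0, 0]]
  ],
  "grip": 1,
  "squeeze": 25
}}

```text
t: 5.2
tool_pos: [0.6479, 0.0138, 0.0574]
tool_rot: [3.138, -0.157, 0.002]
contact_force: [-0.6, -0.4, 6.2]
opening: 0.0258
```

```bash
python3 - <<'E'
from h import *
state(); im=snap("wrist"); cv2.imwrite("pics/w3.png",im)
E
```

```text
t 5.20 pos [0.6479 0.0138 0.0574] yaw -0.100 tilt 0.0010 F [-0.6 -0.4  6.2] open 0.0258
```

Emit:
{"fn": "step_arm", "kwargs": {
  "moves": [
    [[0.05, 0.5, 0, 0], [0.05, 0.5, 0, 0], [0.05, 0.5, 0, 0], [0.05, 0.5, 0, 0], [0.05, 0.5, 0, 0], [0.05, 0.5, 0, 0], [0.05, 0.48, 0, 0], [0, 0, 0, 0], [0, 0, 0, 0]]
  ]
}}

```text
t: 6.0
tool_pos: [0.6516, 0.0493, 0.0574]
tool_rot: [-3.137, 0.157, -0.002]
contact_force: [0.2, 0.8, 5.2]
opening: 0.0259
```

```bash
python3 - <<'E'
from h import *
state(); im=snap("wrist"); cv2.imwrite("pics/w4.png",cv2.resize(im,(768,576))[:480])
E
```

```text
t 6.00 pos [0.6516 0.0493 0.0574] yaw -0.100 tilt 0.0016 F [0.2 0.8 5.2] open 0.0259
```

View pics/w4.png

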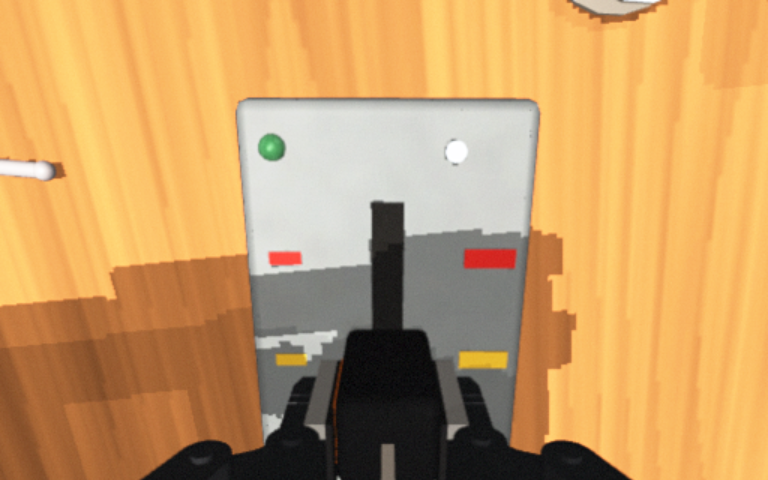

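The grip is now beside the yellow marks (row 359). I'll release it and check that the tab springs out.

Emit:
{"fn": "step_arm", "kwargs": {
  "moves": [
    [[0, 0, 0, 0], [0, 0, 0, 0], [0, 0, 0, 0], [0, 0, 0, 0], [0, 0, 0, 0], [0, 0, 0, 0]]
  ],
  "grip": 0
}}

```text
t: 6.55
tool_pos: [0.6509, 0.0486, 0.0561]
tool_rot: [3.138, -0.157, 0.0]
contact_force: [-0.4, 0.4, 0.0]
opening: 0.0853
```

Emit:
{"fn": "step_arm", "kwargs": {
  "moves": [
    [[0, -1, 3, 0], [0, -1, 3, 0], [0, -1, 3, 0], [0, -1, 3, 0], [0, -1, 2, 0], [0, 0, 0, 0], [0, 0, 0, 0]]
  ]
}}

```text
t: 7.13
tool_pos: [0.6519, -0.0018, 0.1981]
tool_rot: [3.138, -0.158, 0.006]
contact_force: [0.3, 0.6, -1.2]
opening: 0.0855
```

```bash
python3 - <<'E'
from h import *
state(); im=snap("wrist"); c=cal("wrist"); r=nets.pinpoint("wrist","fader_grip")[:1]
print([(d["confidence"],d["at"],at_z(c,d["at"],.075)) for d in r])
p=proj(c,(.65,.047,.075)).astype(int); x,y=p
cv2.imwrite("pics/w5.png",cv2.resize(im[max(0,y-80):y+80,max(0,x-110):x+110],None,fx=3,fy=3,interpolation=cv2.INTER_CUBIC)); print(p)
E
```

```text
t 7.13 pos [ 0.6519 -0.0018  0.1981] yaw -0.101 tilt 0.0037 F [ 0.3  0.6 -1.2] open 0.0855
[(0.71, [252.2, 114.1], array([0.65217301, 0.05275508, 0.075     ]))]
[250 122]
```

View pics/w5.png

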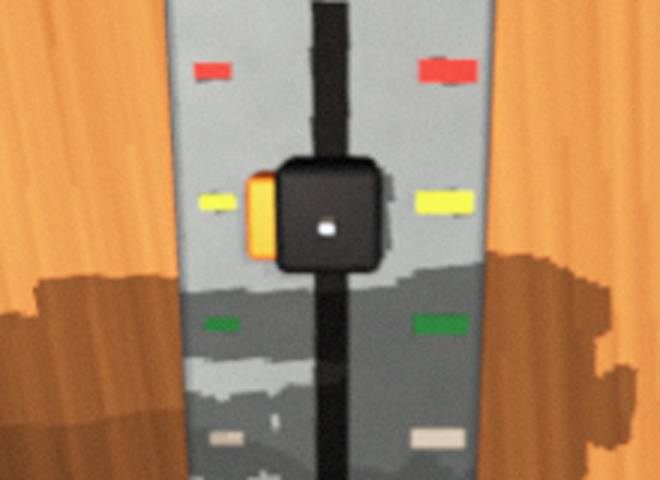

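The tab stands fully out (about 7 mm) and the grip sits at yellow, so it is locked. Next is the pot.

Emit:
{"fn": "step_arm", "kwargs": {
  "moves": [
    [[-2, 3.4, 1, -0.024], [-2, 3.4, 1, -0.024], [-2, 3.4, 1, -0.024], [-2, 3.4, 1, -0.024], [-2, 3.4, 1, -0.024], [-2, 3.4, 1, -0.024], [-2, 3.4, 1, -0.024], [-2, 3.4, 1, -0.024], [-2, 3.4, 0, -0.024], [-2, 3.4, 0, -0.024]]
  ]
}}

```text
t: 8.07
tool_pos: [0.4489, 0.3404, 0.2748]
tool_rot: [3.095, -0.532, -0.003]
contact_force: [1.1, -0.1, 0.2]
opening: 0.0856
```

Emit:
{"fn": "step_arm", "kwargs": {
  "moves": [
    [[-0.5, 0.5, 0, 0], [0, 0, 0, 0], [0, 0, 0, 0]]
  ]
}}

```text
t: 8.32
tool_pos: [0.4451, 0.3435, 0.2743]
tool_rot: [3.094, -0.529, -0.003]
contact_force: [0.6, -1.2, -0.4]
opening: 0.0851
```

```bash
python3 - <<'E'
from h import *
state(); im=snap("wrist"); c=cal("wrist"); r=nets.pinpoint("wrist","pot_handle")[:2]
print([(d["confidence"],d["at"],at_z(c,d["at"],.15)) for d in r])
cv2.imwrite("pics/w6.png",im); cv2.imwrite("pics/w6b.png",cv2.resize(im,(768,576)))
s=snap("scene"); cs=cal("scene"); print([(d["confidence"],at_z(cs,d["at"],.15)) for d in nets.pinpoint("scene","pot_handle")[:1]])
E
```

```text
t 8.32 pos [0.4451 0.3435 0.2743] yaw -0.338 tilt 0.0033 F [ 0.6 -1.2 -0.4] open 0.0851
[(0.96, [253.8, 179.6], array([0.44295719, 0.34473119, 0.15      ]))]
[(0.75, array([0.4385096 , 0.34419025, 0.15      ]))]
```

View pics/w6b.png

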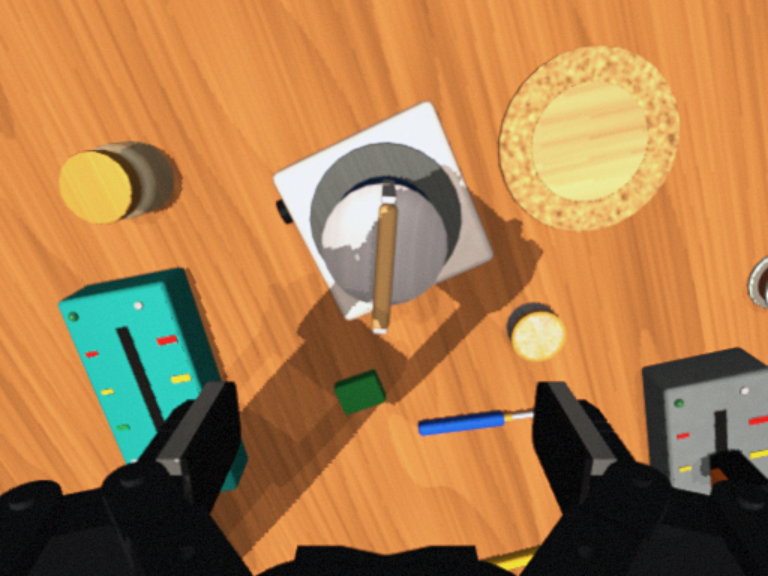

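The bar runs from (388,208) to (380,330) and is nearly aligned with the jaws. The mat is at (590,138).

```bash
python3 - <<'E'
from h import *
c=cal("wrist"); W=lambda x,y,z: at_z(c,(x/1.5,y/1.5),z)[:2]
p,q=W(388,207,.155),W(380,330,.155); d=p-q; print(p,q,(p+q)/2,np.linalg.norm(d),"jaw yaw",np.arctan2(-d[0],d[1]))
im=cv2.imread("pics/w6.png")
r=nets.masks_of("wrist","mat_top")
# mat ellipse fit by extremes
m=[W(500,140,.006),W(680,138,.006),W(590,46,.006),W(588,231,.006)]; print("mat",(m[0]+m[1])/2,(m[2]+m[3])/2,np.linalg.norm(m[0]-m[1]),np.linalg.norm(m[2]-m[3]))
for d in nets.pinpoint("wrist","mat_top")[:1]: print(d["confidence"],at_z(c,d["at"],.006))
E
```

```text
[0.45925349 0.37578102] [0.4320718  0.31259121] [0.44566264 0.34418611] 0.06878805687553706 jaw yaw -0.406232523144867
mat [0.61694578 0.34828519] [0.61529767 0.34533996] 0.14040412546740505 0.13993216744850404
0.57 [0.6150783  0.34656325 0.006     ]
```

Emit:
{"fn": "step_arm", "kwargs": {
  "moves": [
    [[0, 0.05, -3, -0.034], [0, 0, -3, -0.034], [0, 0, -3, 0], [0, 0, -3, 0], [0, 0, -2.2, 0], [0, 0, 0, 0], [0, 0, 0, 0]]
  ]
}}

```text
t: 9.2
tool_pos: [0.4455, 0.3433, 0.1332]
tool_rot: [3.074, -0.638, -0.003]
contact_force: [0.4, 0.6, 0.6]
opening: 0.0853
```

Emit:
{"fn": "step_arm", "kwargs": {
  "moves": [
    [[0, 0, 0, 0], [0, 0, 0, 0], [0, 0, 0, 0], [0, 0, 0, 0], [0, 0, 0, 0], [0, 0, 0, 0], [0, 0, 0, 0], [0, 0, 0, 0], [0, 0, 0, 0], [0, 0, 0, 0]]
  ],
  "grip": 1,
  "squeeze": 80
}}

```text
t: 10.03
tool_pos: [0.4459, 0.3446, 0.135]
tool_rot: [-3.076, 0.636, 0.0]
contact_force: [-3.4, 1.3, 5.4]
opening: 0.0081
```

Emit:
{"fn": "step_arm", "kwargs": {
  "moves": [
    [[0, 0, 0.5, 0], [0, 0, 0.5, 0], [0, 0, 1, 0], [0, 0, 1, 0], [0, 0, 1, 0], [0, 0, 0, 0], [0, 0, 0, 0], [0, 0, 0, 0]]
  ]
}}

```text
t: 10.7
tool_pos: [0.4458, 0.3441, 0.1743]
tool_rot: [3.076, -0.637, 0.0]
contact_force: [-0.5, -0.4, -4.1]
opening: 0.008
```

Emit:
{"fn": "step_arm", "kwargs": {
  "moves": [
    [[1, 0, 0, 0], [2, 0, 0, 0], [2.5, 0.1, 0, 0], [2.5, 0.1, 0, 0], [2.5, 0.1, 0, 0], [2.5, 0, 0, 0], [2.5, 0, 0, 0], [1, 0, 0, 0], [0.5, 0, 0, 0], [0, 0, 0, 0]]
  ]
}}

```text
t: 11.53
tool_pos: [0.6165, 0.3467, 0.1732]
tool_rot: [3.075, -0.638, -0.002]
contact_force: [-0.3, 0.2, -3.7]
opening: 0.0086
```

Emit:
{"fn": "step_arm", "kwargs": {
  "moves": [
    [[0, 0, -1, 0], [0, 0, -2, 0], [0, 0, -2, 0], [0, 0, -1, 0], [0, 0, -1, 0], [0, 0, -0.4, 0], [0, 0, 0, 0], [0, 0, 0, 0]]
  ]
}}

```text
t: 12.2
tool_pos: [0.6161, 0.3475, 0.101]
tool_rot: [-3.076, 0.636, -0.001]
contact_force: [-0.4, 0.4, -3.2]
opening: 0.008
```

Emit:
{"fn": "step_arm", "kwargs": {
  "moves": [
    [[0, 0, -0.2, 0], [0, 0, -0.1, 0], [0, 0, -0.1, 0], [0, 0, -0.1, 0], [0, 0, 0, 0], [0, 0, 0, 0]]
  ]
}}

```text
t: 12.7
tool_pos: [0.6161, 0.3474, 0.0959]
tool_rot: [-3.076, 0.636, -0.001]
contact_force: [-0.5, 0.5, -1.8]
opening: 0.0083
```

Emit:
{"fn": "step_arm", "kwargs": {
  "moves": [
    [[0, 0, -0.1, 0], [0, 0, 0, 0], [0, 0, 0, 0], [0, 0, 0, 0]]
  ]
}}

```text
t: 13.03
tool_pos: [0.6164, 0.3476, 0.0959]
tool_rot: [-3.075, 0.636, -0.002]
contact_force: [-4.1, -0.4, 5.8]
opening: 0.0081
```

Emit:
{"fn": "step_arm", "kwargs": {
  "moves": [
    [[0, 0, 0, 0], [0, 0, 0, 0], [0, 0, 0, 0], [0, 0, 0, 0], [0, 0, 0, 0], [0, 0, 0, 0], [0, 0, 0, 0]]
  ],
  "grip": 0
}}

```text
t: 13.62
tool_pos: [0.6159, 0.3472, 0.0942]
tool_rot: [3.076, -0.637, -0.0]
contact_force: [-0.2, -0.6, 0.1]
opening: 0.0853
```

Emit:
{"fn": "step_arm", "kwargs": {
  "moves": [
    [[0, 0, 1, 0], [0, 0, 3, 0], [0, 0, 3, 0], [0, 0, 3, 0], [0, 0, 3, 0], [0, 0, 1, 0], [0, 0, 0, 0], [0, 0, 0, 0]]
  ]
}}

```text
t: 14.28
tool_pos: [0.6159, 0.3472, 0.2344]
tool_rot: [-3.076, 0.636, -0.001]
contact_force: [-0.8, -0.3, -2.0]
opening: 0.0855
```

```bash
python3 - <<'E'
from h import *
state(); im=snap("wrist"); t=snap("top"); 
v=np.hstack([cv2.resize(im,(400,300)),cv2.resize(t[60:340,60:460],(400,300))]); cv2.imwrite("pics/w7.png",v)
E
```

```text
t 14.28 pos [0.6159 0.3472 0.2344] yaw -0.408 tilt 0.0006 F [-0.8 -0.3 -2. ] open 0.0855
```

View pics/w7.png

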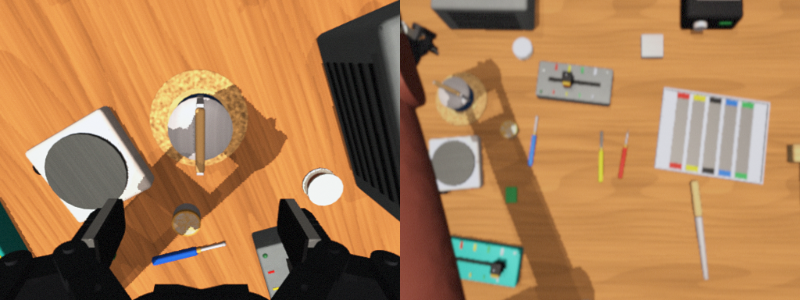

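The pot stands upright inside the mat. Back to the fader.

Emit:
{"fn": "step_arm", "kwargs": {
  "moves": [
    [[0.35, -3, 0, 0.0307], [0.35, -3, 0, 0.0307], [0.35, -3, 0, 0.0307], [0.35, -3, 0, 0.0307], [0.35, -3, 0, 0.0307], [0.35, -3, 0, 0.0307], [0.35, -3, 0, 0.0307], [0.35, -3, 0, 0.0307], [0.35, -3, 0, 0.0307], [0.35, -2.8, 0, 0.0307]]
  ]
}}

```text
t: 15.22
tool_pos: [0.6496, 0.0475, 0.2309]
tool_rot: [3.137, -0.157, -0.008]
contact_force: [0.4, -0.8, -0.1]
opening: 0.0858
```

Emit:
{"fn": "step_arm", "kwargs": {
  "moves": [
    [[0, 0, -3, 0], [0, 0, -4, 0], [0, 0, -4, 0], [0, 0, -2, 0], [0, 0, 0, 0], [0, 0, 0, 0]]
  ]
}}

```text
t: 15.72
tool_pos: [0.6485, 0.0493, 0.1006]
tool_rot: [3.137, -0.159, -0.011]
contact_force: [0.2, 1.4, 0.4]
opening: 0.0855
```

```bash
python3 - <<'E'
from h import *
state(); snap("wrist"); c=cal("wrist"); print([(d["confidence"],d["at"],at_z(c,d["at"],.075)) for d in nets.pinpoint("wrist","fader_grip")[:1]])
E
```

```text
t 15.72 pos [0.6485 0.0493 0.1006] yaw -0.101 tilt 0.0068 F [0.2 1.4 0.4] open 0.0855
[(0.66, [265.1, 228.6], array([0.65459948, 0.05096569, 0.075     ]))]
```

Emit:
{"fn": "step_arm", "kwargs": {
  "moves": [
    [[0, 0, -2, 0], [0, 0, -2, 0], [0, 0, -0.4, 0], [0, 0, 0, 0], [0, 0, 0, 0], [0, 0, 0, 0]]
  ]
}}

```text
t: 16.32
tool_pos: [0.6524, 0.0492, 0.0628]
tool_rot: [-3.138, 0.158, -0.006]
contact_force: [0.2, 0.2, 0.4]
opening: 0.0856
```

Emit:
{"fn": "step_arm", "kwargs": {
  "moves": [
    [[0, 0, 0, 0], [0, 0, 0, 0], [0, 0, 0, 0]]
  ]
}}

```text
t: 16.57
tool_pos: [0.6514, 0.0492, 0.0612]
tool_rot: [-3.138, 0.159, -0.002]
contact_force: [-0.3, 0.1, 0.5]
opening: 0.0856
```

Emit:
{"fn": "step_arm", "kwargs": {
  "moves": [
    [[0, 0, -0.4, 0], [0, 0, 0, 0], [0, 0, 0, 0]]
  ]
}}

```text
t: 16.82
tool_pos: [0.6505, 0.0492, 0.0557]
tool_rot: [-3.138, 0.159, 0.002]
contact_force: [-0.6, -0.1, 0.2]
opening: 0.0852
```

Emit:
{"fn": "step_arm", "kwargs": {
  "moves": [
    [[0, 0, 0, 0], [0, 0, 0, 0], [0, 0, 0, 0], [0, 0, 0, 0], [0, 0, 0, 0], [0, 0, 0, 0], [0, 0, 0, 0], [0, 0, 0, 0], [0, 0, 0, 0]]
  ],
  "grip": 1,
  "squeeze": 25
}}

```text
t: 17.57
tool_pos: [0.6515, 0.0491, 0.0568]
tool_rot: [-3.138, 0.159, -0.002]
contact_force: [3.2, 0.2, 1.5]
opening: 0.0261
```

Emit:
{"fn": "step_arm", "kwargs": {
  "moves": [
    [[-0.05, -0.5, 0, 0], [-0.05, -0.5, 0, 0], [-0.05, -0.5, 0, 0], [-0.05, -0.5, 0, 0], [-0.05, -0.5, 0, 0], [-0.05, -0.5, 0, 0], [-0.05, -0.5, 0, 0], [0, 0, 0, 0], [0, 0, 0, 0]]
  ]
}}

```text
t: 18.32
tool_pos: [0.6478, 0.0132, 0.0568]
tool_rot: [3.136, -0.16, 0.002]
contact_force: [3.7, -1.7, 4.2]
opening: 0.0259
```

Emit:
{"fn": "step_arm", "kwargs": {
  "moves": [
    [[0, 0, 0, 0], [0, 0, 0, 0], [0, 0, 0, 0], [0, 0, 0, 0], [0, 0, 0, 0], [0, 0, 0, 0]]
  ],
  "grip": 0
}}

```text
t: 18.82
tool_pos: [0.647, 0.0144, 0.0559]
tool_rot: [-3.138, 0.158, 0.001]
contact_force: [-0.3, 0.9, 0.1]
opening: 0.0856
```

Emit:
{"fn": "step_arm", "kwargs": {
  "moves": [
    [[0, -1, 3, 0], [0, -1, 3, 0], [0, -1, 3, 0], [0, -1, 3, 0], [0, -1, 3, 0], [0, 0, 0, 0], [0, 0, 0, 0]]
  ]
}}

```text
t: 19.4
tool_pos: [0.6489, -0.0365, 0.2098]
tool_rot: [3.137, -0.16, 0.009]
contact_force: [-0.1, -0.6, -0.9]
opening: 0.0853
```

```bash
python3 - <<'E'
from h import *
state(); im=snap("wrist"); c=cal("wrist"); print([(d["confidence"],d["at"],at_z(c,d["at"],.075)) for d in nets.pinpoint("wrist","fader_grip")[:1]])
x,y=proj(c,(.648,.013,.075)).astype(int)
cv2.imwrite("pics/w8.png",np.hstack([cv2.resize(im[max(0,y-75):y+75,max(0,x-75):x+75],(400,400),interpolation=cv2.INTER_CUBIC),cv2.resize(im,(400,300))[[*range(300)]+[299]*100]]))
W=lambda n,z:[(round(d["confidence"],2),np.round(d["at"]),at_z(c,d["at"],z)[:2].round(4)) for d in nets.pinpoint("wrist",n)[:2]]
for n in("scriber_mid","file_mid","burnisher_mid"): print(n,W(n,.006))
E
```

```text
t 19.40 pos [ 0.6489 -0.0365  0.2098] yaw -0.102 tilt 0.0058 F [-0.1 -0.6 -0.9] open 0.0853
[(0.97, [249.3, 114.3], array([0.64687255, 0.01695396, 0.075     ]))]
scriber_mid [(0.63, array([ 92., 228.]), array([ 0.4593, -0.0942])), (0.59, array([186., 330.]), array([ 0.5395, -0.2405]))]
file_mid [(0.85, array([ 65., 177.]), array([ 0.4455, -0.0345])), (0.6, array([251., 112.]), array([0.6468, 0.0115]))]
burnisher_mid [(0.34, array([184., 331.]), array([ 0.5362, -0.2423]))]
```

View pics/w8.png

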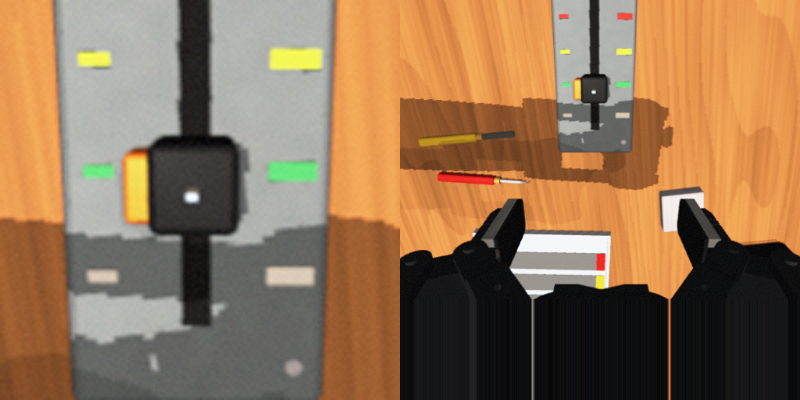

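The fader is back at green with the tab out, so it is locked. Now the scriber.

Emit:
{"fn": "step_arm", "kwargs": {
  "moves": [
    [[-1.4, -0.45, 0, -0.1166], [-1.4, -0.45, 0, -0.1166], [-1.4, -0.45, 0, -0.1166], [-1.4, -0.45, 0, -0.1166], [-1.4, -0.45, 0, -0.1166], [-1.4, -0.45, 0, -0.1166], [-1.4, -0.45, 0, -0.1166], [-1.4, -0.45, 0, -0.1166], [-1.4, -0.45, 0, -0.1166], [-1.4, -0.45, 0, -0.1166]]
  ],
  "grip": 0.4
}}

```text
t: 20.48
tool_pos: [0.5061, -0.0805, 0.2048]
tool_rot: [2.527, -1.866, -0.004]
contact_force: [0.1, -0.4, 1.2]
opening: 0.0509
```

Emit:
{"fn": "step_arm", "kwargs": {
  "moves": [
    [[-1.4, -0.45, 0, -0.1166], [-1.4, -0.45, 0, -0.1166], [-1.4, -0.45, 0, -0.1166], [-1, -0.45, 0, -0.1166], [0, 0, 0, 0], [0, 0, 0, 0]]
  ]
}}

```text
t: 20.98
tool_pos: [0.455, -0.0986, 0.2054]
tool_rot: [2.037, -2.392, -0.002]
contact_force: [-0.2, -0.6, 0.4]
opening: 0.0511
```

```bash
cat >> h.py <<'E'
HSV={"r":[((0,150,60),(6,255,255)),((174,150,60),(180,255,255))],"y":[((23,170,90),(33,255,255))],"b":[((105,150,60),(125,255,255))]}
def handle(im,c,k,z=.009,near=None,rad=.06):
    """handle blob: centre, angle, length from its min-area rectangle, in world at height z"""
    h=cv2.cvtColor(im,cv2.COLOR_BGR2HSV); m=sum(cv2.inRange(h,np.array(a),np.array(b)) for a,b in HSV[k])
    m=cv2.morphologyEx(m,cv2.MORPH_OPEN,np.ones((3,3)))
    n,l,s,ce=cv2.connectedComponentsWithStats(m); out=[]
    for i in range(1,n):
        if s[i,4]<60: continue
        p=np.argwhere(l==i)[:,::-1]; P=np.array([at_z(c,q,z)[:2] for q in p]).astype(np.float32)
        (x,y),(w,hh),a=cv2.minAreaRect(P); a=np.radians(a)+(0 if w>hh else np.pi/2)
        a=(a+np.pi/2)%np.pi-np.pi/2
        if max(w,hh)<.04 or (near is not None and np.hypot(x-near[0],y-near[1])>rad): continue
        out.append((round(x,4),round(y,4),round(a,3),round(max(w,hh),3),round(min(w,hh),3),s[i,:4].tolist()))
    return out
E
python3 - <<'E'
from h import *
state(); im=snap("wrist"); c=cal("wrist")
cv2.imwrite("pics/w9.png",cv2.resize(im,(640,480)))
for k in "ryb": print(k,handle(im,c,k))
t=snap("top"); ct=cal("top")
for k in "ryb": print("top",k,handle(t,ct,k))
print(nets.pinpoint("wrist","scriber_mid")[:1], proj(c,(.457,-.1,.006)))
E
```

```text
t 20.98 pos [ 0.455  -0.0986  0.2054] yaw -1.731 tilt 0.0011 F [-0.2 -0.6  0.4] open 0.0511
r [(0.4531, -0.0956, np.float64(-0.167), 0.078, 0.011, [250, 123, 12, 76])]
y [(0.4436, -0.0367, np.float64(-0.016), 0.078, 0.01, [189, 143, 22, 72])]
b [(0.4821, 0.1479, np.float64(-0.115), 0.078, 0.016, [3, 134, 30, 74])]
top r [(0.5402, -0.2274, np.float64(-1.561), 0.054, 0.025, [320, 175, 21, 10]), (0.2228, 0.0207, np.float64(-0.239), 0.075, 0.033, [229, 284, 17, 28]), (0.2107, -0.0924, np.float64(0.131), 0.046, 0.027, [275, 294, 12, 19]), (0.1428, -0.0983, np.float64(0.15), 0.048, 0.028, [276, 321, 12, 20]), (0.1132, 0.0587, np.float64(-0.268), 0.091, 0.04, [210, 323, 22, 35]), (0.08, -0.0643, np.float64(-1.402), 0.047, 0.028, [261, 349, 18, 14]), (0.0296, 0.2543, np.float64(-1.175), 0.044, 0.033, [135, 366, 18, 18]), (0.031, 0.1933, np.float64(-1.567), 0.074, 0.041, [154, 366, 30, 18])]
top y []
top b []
[{'at': [256.1, 153.1], 'confidence': 0.91}] [259.19903354 156.73503509]
```

View pics/w9.png

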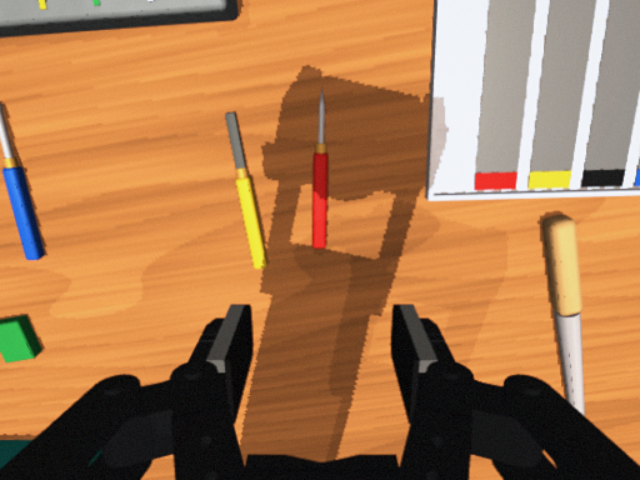

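The red handle is at column 320, between the fingers (centre about 321). The yellow one is 60 mm to its left. Descending.

Emit:
{"fn": "step_arm", "kwargs": {
  "moves": [
    [[0.3, 0, -4, 0], [0, 0, -4, 0], [0, 0, -4, 0], [0, 0, -4, 0], [0, 0, -2.5, 0], [0, 0, -1, 0], [0, 0, 0, 0], [0, 0, 0, 0], [0, 0, 0, 0]]
  ]
}}

```text
t: 21.88
tool_pos: [0.4605, -0.0995, 0.0136]
tool_rot: [-2.033, 2.392, -0.006]
contact_force: [0.3, 0.1, 1.2]
opening: 0.0512
```

Emit:
{"fn": "step_arm", "kwargs": {
  "moves": [
    [[-0.2, 0, -0.6, 0], [0, 0, -0.4, 0], [0, 0, 0, 0], [0, 0, 0, 0]]
  ]
}}

```text
t: 22.22
tool_pos: [0.4564, -0.0988, 0.0015]
tool_rot: [-2.034, 2.394, -0.0]
contact_force: [0.1, 0.2, 0.2]
opening: 0.0513
```

Emit:
{"fn": "step_arm", "kwargs": {
  "moves": [
    [[0, 0, 0, 0], [0, 0, 0, 0], [0, 0, 0, 0], [0, 0, 0, 0], [0, 0, 0, 0], [0, 0, 0, 0], [0, 0, 0, 0]]
  ],
  "grip": 1,
  "squeeze": 40
}}

```text
t: 22.8
tool_pos: [0.4567, -0.0989, 0.0016]
tool_rot: [-2.034, 2.394, -0.001]
contact_force: [-1.0, -0.7, 3.1]
opening: 0.0107
```

Emit:
{"fn": "step_arm", "kwargs": {
  "moves": [
    [[0, 0, 2, 0], [0, 0, 4, 0], [0, 0, 4, 0], [1.15, -3, 2, 0.007], [1.15, -3, 0, 0.007], [1.15, -3, 0, 0.007], [1.15, -3, 0, 0.007], [1.15, -3.2, 0, 0.007], [0, 0, 0, 0], [0, 0, 0, 0]]
  ]
}}

```text
t: 23.63
tool_pos: [0.5137, -0.2519, 0.1205]
tool_rot: [2.072, -2.361, -0.002]
contact_force: [0.8, 0.8, -1.2]
opening: 0.0109
```

```bash
python3 - <<'E'
from h import *
state(); im=snap("wrist","w10n.png"); c=cal("wrist")
cv2.imwrite("pics/w10.png",cv2.resize(im,(768,576)))
print(proj(c,(.5339,-.2533,.004))*1.5)
E
```

```text
t 23.63 pos [ 0.5137 -0.2519  0.1205] yaw -1.701 tilt 0.0015 F [ 0.8  0.8 -1.2] open 0.0109
[387.18571251 235.44704999]
```

View pics/w10.png

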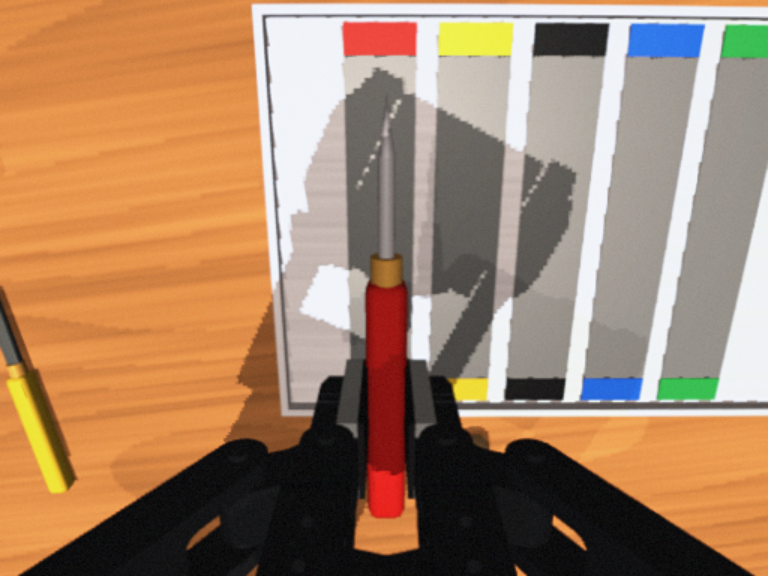

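```bash
python3 - <<'E'
from h import *
c=cal("wrist"); o=state(); p=np.array(o["tool_pos"]); a=-1.701+np.pi/2; d=np.array([np.cos(a),np.sin(a),0])
for s in(-.03,.03,.08): 
    X=p+s*d+[0,0,.004]; u=proj(c,X)*1.5; print("held",s,u, "depth",(c["R"]@X+c["t"])[2])
W=lambda x,y,z: at_z(c,(x/1.5,y/1.5),z)[:2]
for n,(l,r,y) in dict(red=(343,417,38),yel=(439,513,38),blk=(535,608,38),blu=(629,704,38),blk2=(506,565,389),blu2=(583,641,389),grn2=(659,718,389)).items(): print(n,W((l+r)/2,y,.004).round(4), np.linalg.norm(W(l,y,.004)-W(r,y,.004)).round(4))
# depth of lane floor at mid
print((c["R"]@np.array([.53,-.253,.004])+c["t"])[2])
# bias on bench at hover (pose of w9): rough rotation about z same
E
```

```text
t 23.68 pos [ 0.5133 -0.2508  0.1204] yaw -1.699 tilt 0.0021 F [-0.7  0.2 -1. ] open 0.0107
held -0.03 [387.82171305 473.4037152 ] depth 0.16583428912764792
held 0.03 [388.22732065 299.30905938] depth 0.14690833709947287
held 0.08 [388.64296529 115.6635914 ] depth 0.131136710409327
red [ 0.6263 -0.2619] 0.034
yel [ 0.6206 -0.3056] 0.034
blk [ 0.6151 -0.3493] 0.0337
blu [ 0.6098 -0.3929] 0.0349
blk2 [ 0.4344 -0.3256] 0.0337
blu2 [ 0.4286 -0.3691] 0.0334
grn2 [ 0.4227 -0.4129] 0.0342
0.26529659132717653
```

The scriber is held straight and the lanes are parallel to it. Correcting by 2 mm and lowering.

Emit:
{"fn": "step_arm", "kwargs": {
  "moves": [
    [[0.2, 0.13, -3, 0], [0, 0, -3, 0], [0, 0, -3, 0], [0, 0, -1.5, 0], [0, 0, -0.6, 0], [0, 0, 0, 0], [0, 0, 0, 0], [0, 0, 0, 0]]
  ]
}}

```text
t: 24.35
tool_pos: [0.5171, -0.2499, 0.0123]
tool_rot: [-2.075, 2.357, -0.005]
contact_force: [0.1, 0.1, -1.1]
opening: 0.0108
```

Emit:
{"fn": "step_arm", "kwargs": {
  "moves": [
    [[0, 0, -0.3, 0], [0, 0, -0.15, 0], [0, 0, 0, 0], [0, 0, 0, 0], [0, 0, 0, 0]]
  ]
}}

```text
t: 24.77
tool_pos: [0.516, -0.2496, 0.006]
tool_rot: [-2.075, 2.359, -0.001]
contact_force: [-0.3, 0.5, -0.6]
opening: 0.0108
```

Emit:
{"fn": "step_arm", "kwargs": {
  "moves": [
    [[0, 0, 0, 0], [0, 0, 0, 0], [0, 0, 0, 0], [0, 0, 0, 0], [0, 0, 1, 0], [0, 0, 3, 0], [0, 0, 4, 0], [0, 0, 4, 0], [0, 0, 3, 0], [0, 0, 0, 0]]
  ],
  "grip": 0.6
}}

```text
t: 25.6
tool_pos: [0.52, -0.2521, 0.1659]
tool_rot: [-2.073, 2.355, -0.023]
contact_force: [0.7, 0.3, 0.8]
opening: 0.0341
```

Emit:
{"fn": "step_arm", "kwargs": {
  "moves": [
    [[-1.1, 3.5, 0, 0.019], [-1.1, 3.5, 0, 0.019], [-1.1, 3.5, 0, 0.019], [-1.1, 3.5, 0, 0.019], [-1.1, 3.5, 0, 0.019], [-1.2, 3.5, 0, 0.019], [0, 0, 0, 0], [0, 0, 0, 0]]
  ],
  "grip": 0.4
}}

```text
t: 26.27
tool_pos: [0.4484, -0.0381, 0.156]
tool_rot: [-2.21, 2.233, -0.001]
contact_force: [0.0, -0.1, -0.3]
opening: 0.0511
```

```bash
cat >> h.py <<'E'
def aim(k):
    o=state(); im=snap("wrist"); c=cal("wrist"); p=np.array(o["tool_pos"]); r=cv2.Rodrigues(np.array(o["tool_rot"],float))[0]; yaw=np.arctan2(r[1,0],r[0,0])
    for X in handle(im,c,k,.009,near=p,rad=.12):
        # lateral bias: picture ~1.9 px too far left
        d=1.9/342*(c["R"]@np.array([X[0],X[1],.009])+c["t"])[2]*c["R"][0][:2]
        q=np.array(X[:2])+d; a=X[2]; g=q+.005*np.array([np.cos(a),np.sin(a)])
        print(k,"handle",q.round(4),"ang",a,"len",X[3:5],"grip",g.round(4),"move cm",((g-p[:2])*100).round(2),"dyaw",round((a-np.pi/2-yaw+np.pi/2)%np.pi-np.pi/2,3))
    return im
E
python3 - <<'E'
from h import *
im=aim("y"); cv2.imwrite("pics/w11.png",cv2.resize(im,(640,480)))
E
```

```text
t 26.27 pos [ 0.4484 -0.0381  0.156 ] yaw -1.581 tilt 0.0008 F [ 0.  -0.1 -0.3] open 0.0511
y handle [ 0.4249 -0.0394] ang -0.009 len (0.04, 0.01) grip [ 0.4299 -0.0395] move cm [-1.85 -0.13] dyaw 0.001
```

Emit:
{"fn": "step_arm", "kwargs": {
  "moves": [
    [[0, -0.1, -4, 0], [0, 0, -4, 0], [0, 0, -4, 0], [0, 0, -2, 0], [0, 0, -1, 0], [0, 0, 0, 0], [0, 0, 0, 0], [0, 0, 0, 0]]
  ]
}}

```text
t: 26.98
tool_pos: [0.451, -0.0414, 0.0079]
tool_rot: [-2.204, 2.236, -0.005]
contact_force: [0.4, -0.3, 1.6]
opening: 0.051
```

```bash
python3 - <<'E'
from h import *
state(); im=snap("wrist"); cv2.imwrite("pics/w12.png",np.hstack([cv2.resize(im,(400,300)),cv2.resize(cv2.imread("pics/w11.png"),(400,300))]))
E
```

```text
t 26.98 pos [ 0.451  -0.0414  0.0079] yaw -1.585 tilt 0.0039 F [ 0.4 -0.3  1.6] open 0.0510
```

View pics/w12.png

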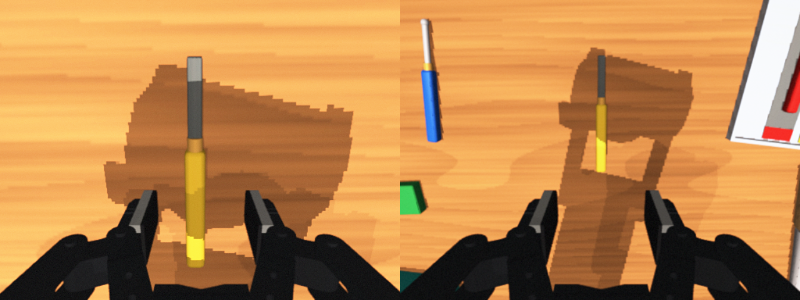

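The file lies between the fingers (handle at column 195, gap centred at 200). Closing.

Emit:
{"fn": "step_arm", "kwargs": {
  "moves": [
    [[0, 0.2, -0.4, 0], [0, 0, 0, 0], [0, 0, 0, 0], [0, 0, 0, 0]]
  ]
}}

```text
t: 27.37
tool_pos: [0.4491, -0.0384, 0.0022]
tool_rot: [-2.206, 2.236, -0.001]
contact_force: [-0.3, -0.6, -0.2]
opening: 0.051
```

Emit:
{"fn": "step_arm", "kwargs": {
  "moves": [
    [[0, 0, 0, 0], [0, 0, 0, 0], [0, 0, 0, 0], [0, 0, 0, 0], [0, 0, 0, 0], [0, 0, 0, 0], [0, 0, 0, 0]]
  ],
  "grip": 1
}}

```text
t: 27.95
tool_pos: [0.4491, -0.0385, 0.002]
tool_rot: [-2.206, 2.236, -0.0]
contact_force: [0.2, -0.7, 2.4]
opening: 0.0108
```

Emit:
{"fn": "step_arm", "kwargs": {
  "moves": [
    [[0, 0, 2, 0], [0, 0, 4, 0], [0, 0, 4, 0], [1.0, -3.5, 0, -0.02], [1.0, -4, 0, -0.02], [1.0, -4, 0, -0.02], [1.0, -4, 0, -0.02], [1.0, -4, 0, -0.02], [1.0, -4, 0, -0.018], [0.1, -2, 0, 0]]
  ]
}}

```text
t: 28.78
tool_pos: [0.5105, -0.2977, 0.1018]
tool_rot: [2.067, -2.365, 0.003]
contact_force: [0.7, -0.6, 0.9]
opening: 0.0103
```

Emit:
{"fn": "step_arm", "kwargs": {
  "moves": [
    [[0, 0, 0, 0], [0, 0, 0, 0], [0, 0, 0, 0]]
  ]
}}

```text
t: 29.03
tool_pos: [0.5093, -0.2925, 0.101]
tool_rot: [-2.071, 2.363, 0.003]
contact_force: [0.9, 0.3, -0.2]
opening: 0.0106
```

```bash
python3 - <<'E'
from h import *
state(); im=snap("wrist"); cv2.imwrite("pics/w13.png",cv2.resize(im,(640,480)))
E
```

```text
t 29.03 pos [ 0.5093 -0.2925  0.101 ] yaw -1.702 tilt 0.0019 F [ 0.9  0.3 -0.2] open 0.0106
```

View pics/w13.png

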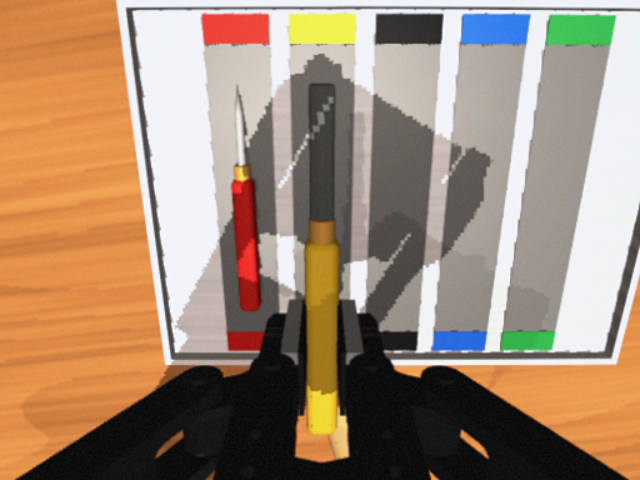

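The scriber lies centred in the red lane. The file is held at column 321 over the yellow lane's middle (322). Lowering.

Emit:
{"fn": "step_arm", "kwargs": {
  "moves": [
    [[0, -0.05, -3, 0], [0, 0, -3, 0], [0, 0, -2, 0], [0, 0, -0.8, 0], [0, 0, 0, 0], [0, 0, 0, 0], [0, 0, 0, 0]]
  ]
}}

```text
t: 29.67
tool_pos: [0.5112, -0.2944, 0.0158]
tool_rot: [-2.071, 2.361, -0.005]
contact_force: [-0.0, -0.2, -0.6]
opening: 0.0109
```

Emit:
{"fn": "step_arm", "kwargs": {
  "moves": [
    [[0, 0, -0.4, 0], [0, 0, -0.3, 0], [0, 0, 0, 0], [0, 0, 0, 0], [0, 0, 0, 0]]
  ]
}}

```text
t: 30.08
tool_pos: [0.5099, -0.2941, 0.007]
tool_rot: [-2.07, 2.363, -0.0]
contact_force: [0.2, -1.0, -1.1]
opening: 0.0105
```

Emit:
{"fn": "step_arm", "kwargs": {
  "moves": [
    [[0, 0, 0, 0], [0, 0, 0, 0], [0, 0, 0, 0], [0, 0, 0, 0], [0, 0, 1, 0], [0, 0, 3, 0], [0, 0, 4, 0], [0, 0, 4, 0], [0, 0, 3, 0], [0, 0, 0, 0]]
  ],
  "grip": 0.6
}}

```text
t: 30.92
tool_pos: [0.5139, -0.2969, 0.1671]
tool_rot: [-2.069, 2.36, -0.024]
contact_force: [0.5, -0.6, 1.0]
opening: 0.0342
```

Emit:
{"fn": "step_arm", "kwargs": {
  "moves": [
    [[-0.6, 4, 0.5, -0.006], [-0.6, 4, 0.5, -0.006], [-0.6, 4, 0.5, -0.006], [-0.6, 4, 0.5, -0.006], [-0.6, 4, 0, -0.006], [-0.6, 4, 0, -0.006], [-0.6, 4, 0, -0.006], [-0.6, 4, 0, -0.006], [-0.6, 4, 0, -0.006], [-0.6, 4, 0, -0.006]]
  ],
  "grip": 0.4
}}

```text
t: 31.75
tool_pos: [0.4492, 0.1078, 0.1776]
tool_rot: [-1.997, 2.423, -0.001]
contact_force: [1.6, -0.3, -0.0]
opening: 0.0511
```

Emit:
{"fn": "step_arm", "kwargs": {
  "moves": [
    [[0, 3, 0, 0], [0, 0, 0, 0], [0, 0, 0, 0], [0, 0, 0, 0]]
  ]
}}

```text
t: 32.08
tool_pos: [0.4499, 0.1357, 0.1771]
tool_rot: [1.999, -2.423, 0.001]
contact_force: [0.2, 0.1, 0.1]
opening: 0.0513
```

```bash
python3 - <<'E'
from h import *
im=aim("b"); cv2.imwrite("pics/w14.png",cv2.resize(im,(640,480)))
E
```

```text
t 32.08 pos [0.4499 0.1357 0.1771] yaw -1.762 tilt 0.0006 F [0.2 0.1 0.1] open 0.0513
b handle [0.4814 0.1473] ang -0.122 len (0.078, 0.011) grip [0.4863 0.1467] move cm [3.64 1.1 ] dyaw 0.069
```

The burnisher has been knocked about 4 cm (full 78 mm of handle measured, so the fix is reliable). Following it.

Emit:
{"fn": "step_arm", "kwargs": {
  "moves": [
    [[1.8, 0.55, 0, 0.035], [1.84, 0.55, -3, 0.034], [0, 0, -3, 0], [0, 0, -2, 0], [0, 0, 0, 0], [0, 0, 0, 0], [0, 0, 0, 0]]
  ]
}}

```text
t: 32.72
tool_pos: [0.4874, 0.1463, 0.0983]
tool_rot: [-2.078, 2.354, -0.002]
contact_force: [-0.8, 0.1, 0.2]
opening: 0.0517
```

```bash
python3 - <<'E'
from h import *
im=aim("b"); cv2.imwrite("pics/w15.png",cv2.resize(im,(400,300)))
E
```

```text
t 32.72 pos [0.4874 0.1463 0.0983] yaw -1.695 tilt 0.0022 F [-0.8  0.1  0.2] open 0.0517
b handle [0.4816 0.1486] ang -0.134 len (0.079, 0.011) grip [0.4866 0.148 ] move cm [-0.08  0.17] dyaw -0.01
```

View pics/w15.png

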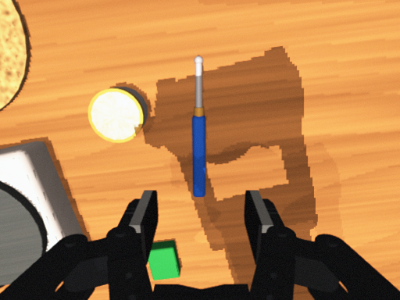

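The handle is at column 199 and the gap is centred at 200. The tin and wax block are clear of the fingers.

Emit:
{"fn": "step_arm", "kwargs": {
  "moves": [
    [[-0.05, 0.08, -3, -0.01], [0, 0, -3, 0], [0, 0, -2, 0], [0, 0, -0.6, 0], [0, 0, 0, 0], [0, 0, 0, 0], [0, 0, 0, 0]]
  ]
}}

```text
t: 33.35
tool_pos: [0.4879, 0.1481, 0.0133]
tool_rot: [-2.067, 2.361, -0.004]
contact_force: [-0.3, -0.1, -0.3]
opening: 0.0511
```

Emit:
{"fn": "step_arm", "kwargs": {
  "moves": [
    [[0, 0, -0.4, 0], [0, 0, 0, 0], [0, 0, 0, 0], [0, 0, 0, 0]]
  ]
}}

```text
t: 33.68
tool_pos: [0.486, 0.1479, 0.0072]
tool_rot: [-2.069, 2.363, -0.001]
contact_force: [0.3, -0.2, -0.6]
opening: 0.0514
```

Emit:
{"fn": "step_arm", "kwargs": {
  "moves": [
    [[0, 0, -0.5, 0], [0, 0, 0, 0], [0, 0, 0, 0], [0, 0, 0, 0]]
  ]
}}

```text
t: 34.02
tool_pos: [0.4856, 0.1478, 0.0015]
tool_rot: [2.069, -2.363, -0.0]
contact_force: [-0.9, 0.6, 0.2]
opening: 0.0512
```

Emit:
{"fn": "step_arm", "kwargs": {
  "moves": [
    [[0, 0, 0, 0], [0, 0, 0, 0], [0, 0, 0, 0], [0, 0, 0, 0], [0, 0, 0, 0], [0, 0, 0, 0], [0, 0, 0, 0]]
  ],
  "grip": 1
}}

```text
t: 34.6
tool_pos: [0.486, 0.1478, 0.002]
tool_rot: [-2.069, 2.363, -0.0]
contact_force: [-0.3, -0.7, 1.4]
opening: 0.0108
```

Emit:
{"fn": "step_arm", "kwargs": {
  "moves": [
    [[0, 0, 2, 0], [0, 0, 4, 0], [0, 0, 4, 0], [0.1, -4, 0, 0], [0.1, -4, 0, 0], [0.1, -4, 0, 0], [0.1, -4, 0, 0], [0.1, -4, 0, 0], [0.1, -4, 0, 0], [0.1, -4, 0, 0]]
  ]
}}

```text
t: 35.43
tool_pos: [0.4921, -0.134, 0.1016]
tool_rot: [-2.069, 2.364, 0.0]
contact_force: [1.0, -0.4, 0.6]
opening: 0.0106
```

Emit:
{"fn": "step_arm", "kwargs": {
  "moves": [
    [[0.1, -4, 0, 0], [0.1, -4, 0, 0], [0.1, -4, 0, 0], [0.1, -4, 0, 0], [0.1, -4, 0, 0], [0.05, -4, 0, 0.003], [0, -0.85, 0, 0], [0, 0, 0, 0], [0, 0, 0, 0], [0, 0, 0, 0]]
  ]
}}

```text
t: 36.27
tool_pos: [0.4981, -0.379, 0.1011]
tool_rot: [-2.074, 2.359, 0.003]
contact_force: [0.5, 0.8, -0.3]
opening: 0.0105
```

```bash
python3 - <<'E'
from h import *
state(); im=snap("wrist"); cv2.imwrite("pics/w16.png",cv2.resize(im,(640,480)))
E
```

```text
t 36.27 pos [ 0.4981 -0.379   0.1011] yaw -1.699 tilt 0.0019 F [ 0.5  0.8 -0.3] open 0.0105
```

View pics/w16.png

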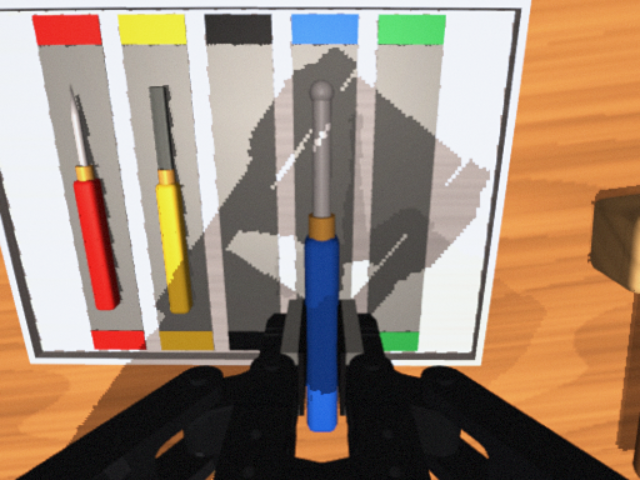

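Scriber and file lie in their lanes. The burnisher at column 321 needs about 1.5 mm toward -y, since the lane's middle is at 324.

Emit:
{"fn": "step_arm", "kwargs": {
  "moves": [
    [[0, -0.13, -3, 0], [0, 0, -3, 0], [0, 0, -2, 0], [0, 0, -0.8, 0], [0, 0, 0, 0], [0, 0, 0, 0], [0, 0, 0, 0]]
  ]
}}

```text
t: 36.9
tool_pos: [0.4996, -0.3826, 0.016]
tool_rot: [-2.074, 2.36, -0.005]
contact_force: [-0.2, -0.2, 0.2]
opening: 0.0106
```

Emit:
{"fn": "step_arm", "kwargs": {
  "moves": [
    [[0, 0, -0.3, 0], [0, 0, -0.3, 0], [0, 0, 0, 0], [0, 0, 0, 0], [0, 0, 0, 0]]
  ]
}}

```text
t: 37.32
tool_pos: [0.4983, -0.3821, 0.008]
tool_rot: [-2.073, 2.361, -0.0]
contact_force: [0.1, -0.2, -0.8]
opening: 0.0105
```

Emit:
{"fn": "step_arm", "kwargs": {
  "moves": [
    [[0, 0.12, -0.15, 0], [0, 0, 0, 0], [0, 0, 0, 0], [0, 0, 0, 0]]
  ]
}}

```text
t: 37.65
tool_pos: [0.4982, -0.3808, 0.0062]
tool_rot: [2.073, -2.361, -0.0]
contact_force: [0.6, 0.5, 0.2]
opening: 0.0104
```

Emit:
{"fn": "step_arm", "kwargs": {
  "moves": [
    [[0, 0, 0, 0], [0, 0, 0, 0], [0, 0, 0, 0], [0, 0, 0, 0], [0, 0, 1, 0], [0, 0, 3, 0], [0, 0, 4, 0], [0, 0, 4, 0], [0, 0, 3, 0], [0, 0, 0, 0]]
  ],
  "grip": 0.6
}}

```text
t: 38.48
tool_pos: [0.5019, -0.3842, 0.167]
tool_rot: [-2.072, 2.359, -0.025]
contact_force: [-0.5, -0.3, 1.7]
opening: 0.0345
```

Emit:
{"fn": "step_arm", "kwargs": {
  "moves": [
    [[-2, -2, 2, 0], [-3, -2, 2, 0], [-3, -2, 2, 0], [-3, -2, 2, 0], [-2, -2, 2, 0], [-2, -2, 2, 0], [-2, -2, 2, 0], [0, 0, 0, 0], [0, 0, 0, 0]]
  ]
}}

```text
t: 39.23
tool_pos: [0.3276, -0.5222, 0.2986]
tool_rot: [2.069, -2.363, 0.006]
contact_force: [-0.3, 0.2, -0.0]
opening: 0.0339
```

```bash
python3 - <<'E'
from h import *
state(); t=snap("top"); s=snap("scene")
a=cv2.resize(t[110:240,60:450],(800,267),interpolation=cv2.INTER_CUBIC); b=cv2.resize(s[90:360,90:440],(430,332),interpolation=cv2.INTER_CUBIC)
w=cv2.resize(snap("wrist"),(370,332)); cv2.imwrite("pics/end.png",np.vstack([a,np.hstack([b,w])]))
E
```

```text
t 39.23 pos [ 0.3276 -0.5222  0.2986] yaw -1.703 tilt 0.0037 F [-0.3  0.2 -0. ] open 0.0339
```

View pics/end.png

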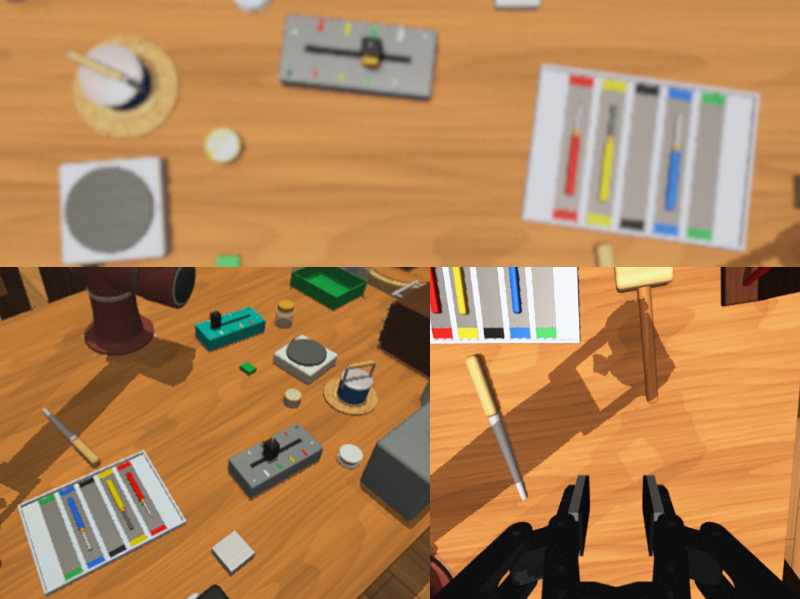

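```bash
python3 - <<'E'
from h import *
for n in("tweezers_mid","spatula_mid"): print(n,[(d["confidence"],d["at"]) for d in nets.pinpoint("top",n)[:2]])
c=cal("top"); t=snap("top")
for k in "ryb": print(k,[x for x in handle(t,c,k,.012) if x[0]>.4])
print(ctrl.finish_job())
E
```

```text
tweezers_mid []
spatula_mid []
r [(0.5113, -0.2499, np.float64(-0.129), 0.072, 0.008, [336, 177, 6, 27])]
y []
b []
the job is handed in; nothing more can be done
None
```

The job is handed in at about 39 s of robot time, with every step done in the order asked; the interface gave no verdict.

- **Fader up:** I squeezed the latch and stepped the fader from low to medium. A close view showed the tab fully out at yellow, so it was locked before I touched the pot.
- **Pot:** I lifted it by its handle, about 0.4 kg, and stood it on the cork mat. The last pictures show it upright and wholly on the mat.
- **Fader down:** I stepped it back to low. A close view showed the tab out at green.
- **Tools:** Only the scriber, file and burnisher were on the bench. The burnisher had been knocked about 4 cm, so I found it again before picking it up. All three lie in their own lanes. Looking for tweezers and spatula, the networks found none in the top picture at the start or the end, so the black and green lanes are empty.

**Last checks:**
- The final top and scene pictures show the fader at low, the three tools in their lanes, and the console, warmer, tin and other things I could see where they were.
- My last measurement of the scriber matched its lane: angle -0.129 rad against about -0.130 for the lane, within about 2 mm of the middle.
- The same measurement found nothing for the file and burnisher, whose handles were too small in the top picture. Their places rest on the gripper's readings at release and on the pictures.
- The wrist camera's calibration disagreed with where the gripper closed by 1 to 3 mm. I corrected for this before placing the tools.

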